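# Book a bin of bottles into the storeroom with a hand-held code reader

## Robot

A 6-joint arm with a two-finger parallel gripper is mounted at the origin on the work surface. World frame = base frame: x ahead of the robot, y to its left, z up, the work surface at z = 0. Lengths are in mm, angles in rad, forces in N, time in s.
With the tool pointing down it reaches from about 300 to 1000 mm from the base axis. Payload 5.1 kg.
Tool frame: the origin (TCP) lies at the very end of the fingers, on their centre line; the grasp point (between the pads) lies 19 mm behind it; z points along the fingers, y is the direction in which the jaws open and shut (so a half turn about z gives the same grasp; the last joint's range is limited). The gripper opens to 95 mm and grips with 3 to 60 N. Pads are 20 mm wide; open, the fingers measure 119 mm over their backs; the gripper's body (75 mm by 180 mm) begins 59 mm behind the grasp point.
Start: joints at [-1.208, 0.124, 1.65, -0, 1.367, -0.083], TCP at [280.234, -586.475, 214.656] pointing down, gripper open.
Joint ranges: [-2.61, 2.61], [-1.02, 2.33], [0.03, 2.71], [-1.35, 4.49], [0.32, 2.68], [-2.91, 2.91]. Speed limits (rad/s): [2.57, 2.57, 3.14, 3.14, 3.14, 3.14].

## Interface

Orientations are given as a unit quaternion [x, y, z, w].
In Python, from cell import ctrl gives the robot as it stands.
- The arm moves only by the tool step_arm, never from a script. Its argument "steps" is a list of rows, each a list of 6 numbers: the shift along the tool's x, y, z in m, then the turn, a rotation vector about the tool's x, y, z in units of 6 degrees (1.0 is 6 degrees). In form: [[tx, ty, tz, wx, wy, wz], ...]. A call has 1 to 8 rows; each row is the pose to reach, as a shift and turn from the pose measured when the call began, along the tool's axes at that moment; what a row does not reach only later rows make up. A row lasts 1/8 s, in which the tool goes at most 62.5 mm and 10.7 degrees, less where a joint would pass 70% of its speed; a pose out of reach is approached as far as the arm can. A call with a gripper value outside its range is refused whole. "fingers" is the closure in counts, from 0 (fully open) to 255 (shut), set as the call begins (left out, the last holds). The fingers move at their own pace and stop on an object; the grip force is fixed at half the most. Time passes only in rows, so rows that repeat a pose let the fingers close. It gives the time, the measured TCP pose, the force and the opening at its end, in the units of the state.
- ctrl.get_state(): the state, without advancing time (a new reading comes with each control period).
- ctrl.get_image(name): name is "scene" or "top" or "wrist"; returns the picture (480x640x3 uint8, red, green, blue); there is no depth.
- ctrl.get_calibration(name): a dict with "fx", "fy", "cx", "cy" (pixels), "T" (4x4, takes a point from camera to world coordinates); the wrist camera has in their place "T_tool_cam" (4x4, takes a point from camera to tool coordinates, whose origin is the TCP and whose axes are the flange's). Camera axes: x right, y down, z forward; pixel columns grow to the right and rows downward; lengths in mm; the calibration is good to about 2 mm. The wrist camera is an equidistant fisheye: a pixel r from the principal point sees the ray r / f radians off the axis. A picture is of the moment at which its call begins: read the wrist's pose just before it. get_calibration takes no time and is no camera call.
- ctrl.hand_in(): hands the job in, once; it reports no verdict.
The state is a dict: "time_s": time; "q": joint angles; "joint_vel": joint speeds; "effort": joint torques, N m; "tcp_pos": TCP position; "tool_rot": TCP orientation; "contact_force": force on the tool from outside, world axes, zero at the start; "torque": the same for the moment, N m; "opening": finger opening in mm.
Only numpy, scipy, OpenCV 4.12 (cv2) and the standard library are available. Lean on these libraries where they do the work, as an engineer would, in place of code of your own. Each camera call takes 0.05 s, during which the arm holds its last target. There are 200 camera calls.

## Task

Take the code reader out of its dock and aim it squarely, from about 7 cm away, at the bar-code label on the clipboard, holding it steady for 2 seconds; then do the same at the sloping label on the front of the bin of white-capped bottles, touching neither the clipboard nor the bins with the reader. Then hang the reader by its handle on both prongs of the hook stand, window downwards, near the middle of the prongs, and let go, leaving everything else on the table where it stands.

Things in the scene. Friction and masses are not known exactly. Their poses are not given: they have to be found in the camera images.
- reader: loose code reader, 165 mm high, 0.32 kg: yellow body (52 x 72 mm), black snout (46 x 58), wide black D-handle on top. Origin: centre of the red window underneath; it reads along own -z. Handle bar along own y: 142 long, 18 thick (x), 20 tall. Opening under it: 50 high (z 95 to 145 mm), 110 wide (y), open along x. Starts window-down in the dock
- reader_bar (a point): centre of the reader's handle bar (where to grip), 155 mm above the window; axes as the reader's
- reader_aim (a point): point 70 mm in front of the reader's window on its reading axis: ideal reading distance; bring it onto a label's centre
- dock: fixed black charging dock: tray 76 x 88 mm, floor 5 mm, rim 14 mm high, with a grey 20 mm high block on its +x side; origin at table level under the tray's centre. The reader stands in it, axes parallel to the dock's, with 9 mm play all round
- note_code (a point): centre of the bar-code label (white paper, black bars, 54 mm along x, 80 mm along y) on the delivery note, lying flat on the fixed plywood clipboard (100 x 120 mm, 5 mm thick, steel clip at +x). Axes: those of the clipboard, z up = the label's normal
- bin_white: fixed blue pick bin with six WHITE-capped amber bottles; 160 x 170 mm, walls 95 mm high, bottles to 166 mm. Origin centre of underside; its front with the sloping label looks to its own -x
- label_white: centre of the bar-code label on the front of the white-cap bin: 54 mm up the slope (own x, pointing up and into the bin) by 80 mm across (own y), on a grey plate; own z = outward normal, which leans 35 degrees from vertical towards the front of the bin. 75 mm above the table, 110 mm in front of the bin's origin
- bin_yellow: fixed blue pick bin, same shape, with six YELLOW-capped bottles and a similar label: not to be read. Stands left or right of the white-cap bin
- hook: fixed hook stand: grey foot 120 x 120 x 12 mm; steel post 22 x 30 mm at x = +45 mm, 224 mm high; two parallel red prongs at y = -35 and +35 mm, 10 mm thick, centre line 220 mm above the table, from the post to x = -43 mm, tips turned up to 238 mm at x = -49 mm. Origin: centre of the foot's underside
- hook_saddle (a point): point on the level of the prongs' upper side (225 mm), midway between the two prongs and midway along them; axes as the hook stand's (prongs point to -x)
- bottle_large: loose bystander: amber bottle, white cap, diameter 64, 210 mm high; origin centre of underside
- bottle_small: loose bystander: amber bottle, yellow cap, diameter 54, 160 mm high; origin centre of underside
- bottle_sauce: loose bystander: tan sauce bottle, orange cap, diameter 56, 180 mm high; origin centre of underside
- paper_roll: loose bystander: standing white paper roll, diameter 100, 190 mm high; origin centre of underside
- tape_roll: loose bystander: tan tape roll lying flat, diameter 96, 48 mm high; origin centre of underside
- carton_small: loose bystander: small brown carton 90 x 70 x 60 mm; origin centre of underside
- note: the fixed clipboard that carries the delivery note; origin centre of its underside
Mind the look-alikes: they are no part of the job. There is more than one size of the reader; the one meant has the size given above.

How it is judged:
By the outcome, as a careful person would: the job done as asked, in the order asked, and still so for the second after the job is handed in, with the robot touching nothing.
It also fails if it takes over 58 s, if anything falls off the work surface, if the arm or the gripper's body presses on something with over 40 N, if the wrist force passes 120 N, or if a joint passes its speed limit or range.

## Working session

There is one attempt and no reset: what is moved stays moved. The work goes in short steps, Python scripts to look and compute and a tool call to move; the robot and the scene stay as the last step left them, time stands still between calls to the robot, and variables do not carry over. Pictures are saved under pics/ and viewed, about 8 in all and at most 12, crops included, and the job is handed in when it is done.

Besides the shell and the picture viewer there is one more tool, called after "Emit:" as name(argument=value, ...), one argument or row to a line, values as JSON. step_arm: Moves the arm, as the interface text tells. Its arguments: {"type":"object","properties":{"steps":{"type":"array"},"fingers":{"type":"number"}},"required":["steps"]}

```bash
mkdir -p pics; ls
python3 - <<'E'
from cell import ctrl
import cv2,numpy as np
for n in ["scene","top"]:
    cv2.imwrite(f"pics/{n}0.png",ctrl.get_image(n)[:,:,::-1]); c=ctrl.get_calibration(n); print(n,c["fx"],c["fy"],c["cx"],c["cy"],np.round(c["T"],4).tolist())
c=ctrl.get_calibration("wrist");print({k:np.round(v,4).tolist() for k,v in c.items()})
print(ctrl.get_state())
E
```

```text
pics
scene 544.9406392845567 544.9406392845567 315.0357307601 240.13280631504415 [[-0.5094, 0.5005, -0.7, 1356.8656], [0.8604, 0.3111, -0.4036, 493.944], [0.0158, -0.8079, -0.5891, 852.91], [0.0, 0.0, 0.0, 1.0]]
top 559.3437945832832 559.3437945832832 319.1843618989485 239.4089061583811 [[0.023, -0.9813, 0.191, 180.8685], [-0.9995, -0.0264, -0.0149, 15.3743], [0.0197, -0.1906, -0.9815, 1619.6287], [0.0, 0.0, 0.0, 1.0]]
{'fx': 371.6483, 'fy': 371.6483, 'cx': 319.4514, 'cy': 241.7034, 'T_tool_cam': [[0.0002, -0.9696, -0.2447, 68.57], [1.0, -0.0001, 0.0013, -0.3819], [-0.0012, -0.2447, 0.9696, -169.9552], [0.0, 0.0, 0.0, 1.0]]}
{'time_s': 0.1, 'q': array([-1.20760414e+00,  1.24427846e-01,  1.65154987e+00,  2.77250898e-06,
        1.36749155e+00, -8.25832735e-02]), 'joint_vel': array([-0.00014476, -0.0010357 , -0.00576231,  0.00143545, -0.0010749 ,
        0.00187528]), 'effort': array([ 2.74412732e-04, -4.18880188e+01, -3.61096466e+01,  7.76076503e-02,
        4.61203989e-02, -5.94009407e-05]), 'tcp_pos': array([ 280.02804968, -585.93801766,  213.51041037]), 'tool_rot': array([ 9.75262826e-01,  2.21046467e-01, -1.29873241e-04, -9.29277861e-04]), 'contact_force': array([ 0.02287247,  0.11881738, -0.47973323]), 'torque': array([-0.0120441 , -0.04128512,  0.00780417]), 'opening': 95.39192042540495}
```

View pics/scene0.png

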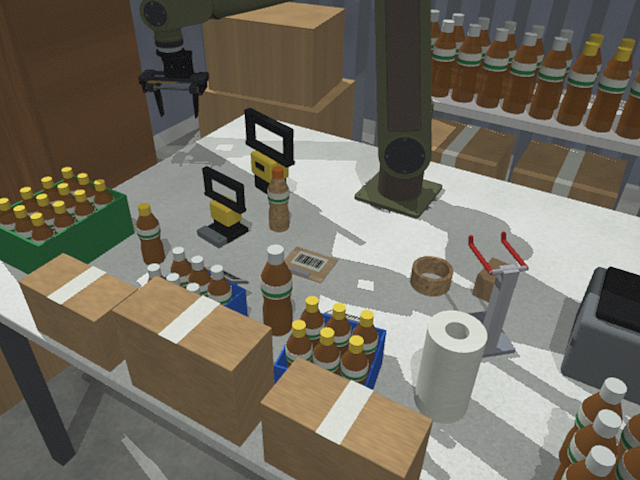

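View pics/top0.png

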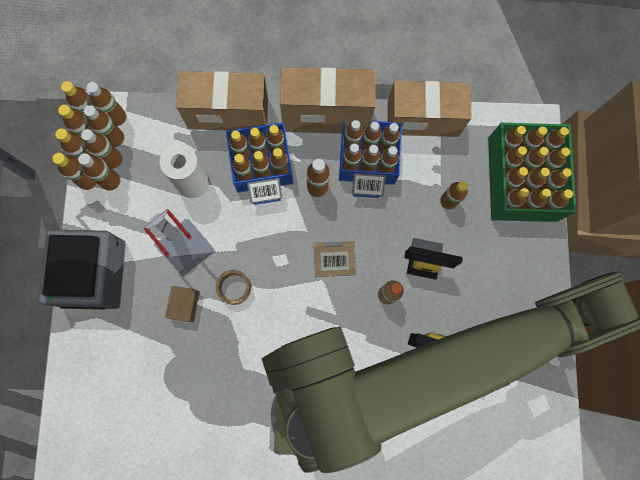

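Run:
```python
import cv2,numpy as np
t=cv2.imread("pics/top0.png");s=cv2.imread("pics/scene0.png")
def c(im,x,y,w,h,k):
    a=cv2.resize(im[y:y+h,x:x+w],None,fx=k,fy=k,interpolation=cv2.INTER_CUBIC)
    for i in range(0,w,10): cv2.line(a,(i*k,0),(i*k,8 if (x+i)%50 else 20),(0,0,255),1)
    for i in range(0,h,10): cv2.line(a,(0,i*k),(8 if (y+i)%50 else 20,i*k),(0,0,255),1)
    return a
A=np.vstack([np.hstack([c(t,140,200,80,60,5),c(t,390,230,80,60,5)]),np.hstack([c(t,310,230,80,60,5),c(t,330,140,80,60,5)])])
B=np.vstack([np.hstack([c(s,450,225,100,75,4),c(s,180,160,100,75,4)]),np.hstack([c(s,450,295,100,75,4),c(s,270,235,100,75,4)])])
cv2.imwrite("pics/A.png",A);cv2.imwrite("pics/B.png",B)
```

```text
(no output)
```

View pics/A.png

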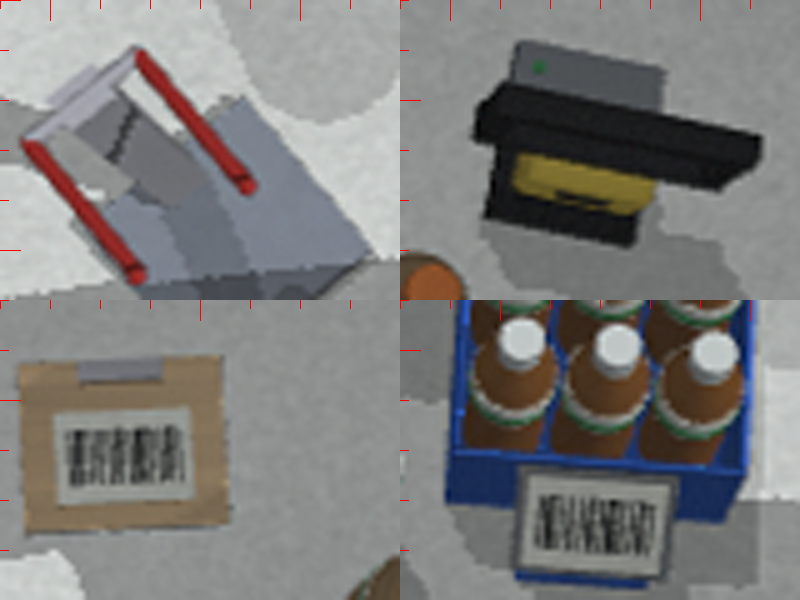

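View pics/B.png

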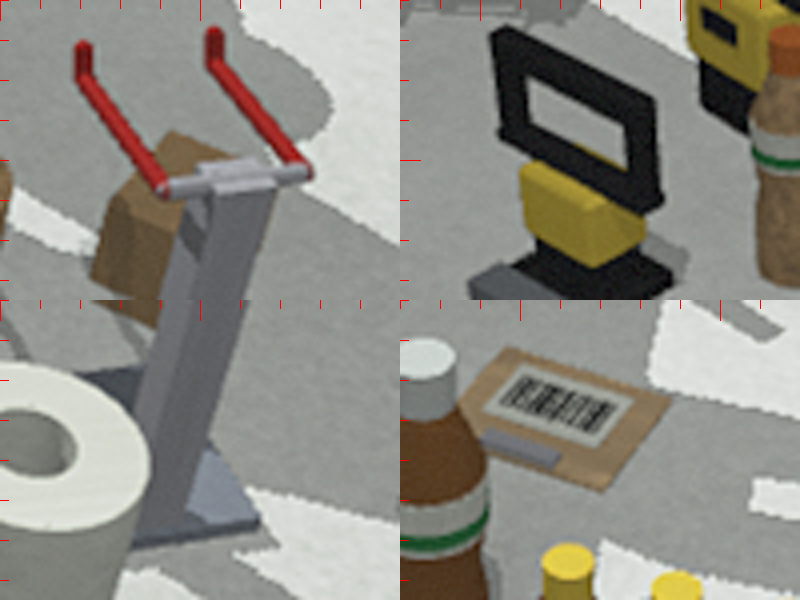

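```bash
cat > h.py <<'E'
import numpy as np
from cell import ctrl
from scipy.optimize import least_squares
from scipy.spatial.transform import Rotation as R
C={n:ctrl.get_calibration(n) for n in("top","scene","wrist")}
def proj(n,P,Tw=None):
    c=C[n];T=c["T"] if n!="wrist" else Tw@c["T_tool_cam"]
    p=(np.asarray(P)-T[:3,3])@T[:3,:3]
    if n!="wrist": return p[:,:2]/p[:,2:]*c["fx"]+[c["cx"],c["cy"]]
    r=np.linalg.norm(p[:,:2],axis=1);th=np.arctan2(r,p[:,2])
    return p[:,:2]/r[:,None]*th[:,None]*c["fx"]+[c["cx"],c["cy"]]
def fit(obs,x0,Tw=None,show=True):
    """obs: list (cam, point xyz local, pixel) ; pose x,y,yaw"""
    def f(v):
        out=[]
        for n,P,px in obs:
            c,s=np.cos(v[2]),np.sin(v[2])
            W=[v[0]+c*P[0]-s*P[1],v[1]+s*P[0]+c*P[1],P[2]]
            out.append(proj(n,[W],Tw)[0]-px)
        return np.ravel(out)
    r=least_squares(f,x0,loss="soft_l1",x_scale=[100,100,1])
    if show: print(np.round(r.x[:2],1),round(np.degrees(r.x[2]),2),"res",np.round(f(r.x).reshape(-1,2),1).tolist())
    return r.x
def Tw(st):
    T=np.eye(4);T[:3,:3]=R.from_quat(st["tool_rot"]).as_matrix();T[:3,3]=st["tcp_pos"];return T
def delta(st,pos,rot):
    """row reaching world pose from the state"""
    T=Tw(st);d=T[:3,:3].T@(np.asarray(pos)-T[:3,3])/1000
    w=R.from_matrix(T[:3,:3].T@rot).as_rotvec(degrees=True)/6
    return np.round(np.r_[d,w],4).tolist()
def down(yaw_reader):  # tool y = reader x, tool z down
    c,s=np.cos(yaw_reader),np.sin(yaw_reader)
    return np.array([[-s,c,0],[c,s,0],[0,0,-1.]])
E
python3 - <<'E'
from h import *
a=np.radians(35);u=np.array([np.cos(a),0,np.sin(a)])
t1=lambda u,v:(140+u/5,200+v/5)
t2=lambda u,v:(390+(u-400)/5,230+v/5)
t3=lambda u,v:(310+u/5,230+(v-300)/5)
t4=lambda u,v:(330+(u-400)/5,140+(v-300)/5)
b1=lambda u,v:(450+u/4,225+v/4)
b2=lambda u,v:(180+(u-400)/4,160+v/4)
print("note");fit([("top",(x,y,5.5),t3(*p)) for x,y,p in[(27,40,(55,412)),(27,-40,(188,407)),(-27,-40,(192,498)),(-27,40,(58,505))]],[500,0,0])
print("bin");fit([("top",np.array([-110,y,75])+x*u,t4(*p)) for x,y,p in[(27,40,(530,477)),(27,-40,(668,488)),(-27,-40,(658,574)),(-27,40,(522,563))]],[800,-100,0])
print("hook");fit([("top",(-49,-35,238),t1(248,185)),("top",(-49,35,238),t1(135,272)),("top",(60,-60,12),t1(242,95)),("top",(-60,-60,12),t1(372,258)),("scene",(-49,-35,238),b1(83,43)),("scene",(-49,35,238),b1(213,30))],[550,400,.7])
print("dock");fit([("top",(-38,44,0),t2(485,218)),("top",(-38,-44,0),t2(635,247))],[550,-300,-.2])
print("reader");fit([("scene",(9,-71,170),b2(490,37)),("scene",(-9,-71,170),b2(513,27)),("scene",(-9,71,170),b2(657,97)),("top",(9,-71,170),t2(762,137))],[550,-300,-.2])
E
```

```text
note
[431.9 -55.8] 3.83 res [[-0.4, 0.1], [0.2, 0.0], [0.4, 0.1], [-0.2, -0.2]]
bin
[ 754.  -152.7] -2.87 res [[-0.1, -0.3], [0.3, -0.4], [0.1, 0.3], [-0.3, 0.4]]
hook
[461.  379.9] 41.73 res [[-0.7, -0.2], [-0.4, 0.2], [0.4, -0.4], [-0.1, -2.2], [-0.3, -1.7], [0.2, -2.0]]
dock
[ 431.3 -318.6] -9.6 res [[0.2, 0.0], [-0.2, -0.0]]
reader
[ 431.4 -311.9] -11.84 res [[-0.1, -1.6], [-0.3, -1.5], [0.1, 0.3], [-0.9, -0.3]]
```

Run:
```python
from h import *
st=ctrl.get_state();print(delta(st,[431,-312,280],down(np.radians(-10.5))))
```

```text
[0.2543, -0.1822, -0.0661, -0.0158, -0.0098, -8.9932]
```

Emit:
step_arm(
  steps=[
    [0.04,-0.03,-0.066,0,0,-1.5],
    [0.09,-0.065,-0.066,0,0,-3.2],
    [0.14,-0.1,-0.066,0,0,-5],
    [0.19,-0.136,-0.066,0,0,-6.8],
    [0.23,-0.165,-0.066,0,0,-8.3],
    [0.254,-0.182,-0.066,0,0,-9],
    [0.254,-0.182,-0.066,0,0,-9],
    [0.254,-0.182,-0.066,0,0,-9],
  ],
  fingers=0,
)

```text
time_s: 1.1
tcp_pos: [430.4, -312.8, 279.6]
tool_rot: [0.769, 0.639, 0.0, -0.001]
contact_force: [-0.3, -0.5, -0.5]
opening: 95.3
```

Run:
```python
from h import *
import cv2
st=ctrl.get_state();im=ctrl.get_image("wrist")[:,:,::-1].copy();cv2.imwrite("pics/w1raw.png",im)
print(st["tcp_pos"],st["tool_rot"])
np.save("w1.npy",Tw(st))
y=np.radians(-10.5);Rz=R.from_euler("z",y).as_matrix();o=np.array([431,-313,0])
P=np.array([[sx*9,sy*71,z] for z in(170,150) for sx in(-1,1) for sy in(-1,1)]+[[sx*26,sy*36,90] for sx in(-1,1) for sy in(-1,1)]+[[sx*38,sy*44,14] for sx in(-1,1) for sy in(-1,1)])
px=proj("wrist",P@Rz.T+o,Tw(st));print(np.round(px,0).tolist())
for p in px: cv2.circle(im,tuple(int(v) for v in np.round(p)),2,(255,0,255),-1)
cv2.imwrite("pics/w1.png",im)
```

```text
[ 430.38343687 -312.83288723  279.5522761 ] [ 7.68959561e-01  6.39296524e-01  1.44112576e-05 -1.07086935e-03]
[[310.0, 322.0], [308.0, 147.0], [331.0, 322.0], [333.0, 147.0], [310.0, 312.0], [309.0, 147.0], [331.0, 312.0], [332.0, 147.0], [294.0, 255.0], [293.0, 184.0], [346.0, 255.0], [347.0, 184.0], [289.0, 244.0], [288.0, 171.0], [351.0, 244.0], [353.0, 171.0]]
```

View pics/w1.png

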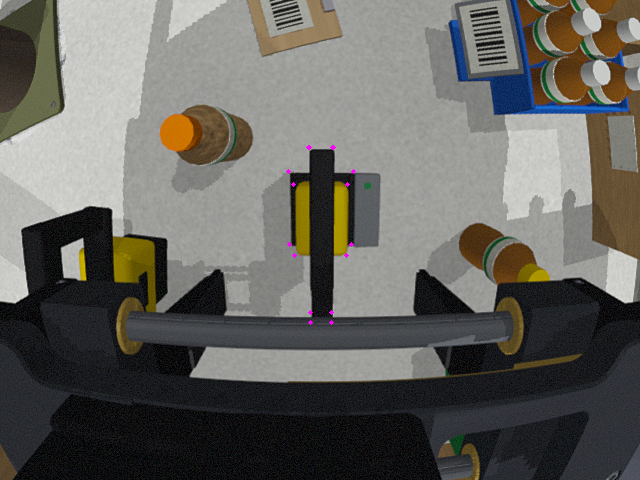

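Emit:
step_arm(
  steps=[
    [0,0.0005,0.05,0,0,0],
    [0,0.0005,0.1,0,0,0],
    [0,0.0005,0.13,0,0,0],
    [0,0.0005,0.1385,0,0,0],
    [0,0.0005,0.1385,0,0,0],
  ],
)

```text
time_s: 1.78
tcp_pos: [430.3, -313.9, 141.4]
tool_rot: [0.77, 0.639, 0.0, -0.001]
contact_force: [-0.2, 0.9, 0.3]
opening: 95.5
```

Emit:
step_arm(
  steps=[
    [0,0,0,0,0,0],
    [0,0,0,0,0,0],
    [0,0,0,0,0,0],
    [0,0,0,0,0,0],
    [0,0,0,0,0,0],
    [0,0,0,0,0,0],
  ],
  fingers=255,
)

```text
time_s: 2.52
tcp_pos: [430.3, -313.7, 141.3]
tool_rot: [0.77, 0.639, 0.0, -0.001]
contact_force: [0.4, -0.2, 0.8]
opening: 40.2
```

Emit:
step_arm(
  steps=[
    [0,0,0,0,0,0],
    [0,0,0,0,0,0],
    [0,0,0,0,0,0],
    [0,0,0,0,0,0],
    [0,0,0,0,0,0],
  ],
)

```text
time_s: 3.15
tcp_pos: [430.3, -313.8, 141.2]
tool_rot: [0.77, 0.639, 0.0, -0.001]
contact_force: [0.2, 0.2, -0.9]
opening: 18.3
```

Run:
```python
from h import *
st=ctrl.get_state()
print(st["opening"])
yn=np.radians(3.83)
print(delta(st,[428,-190,300],down(yn)))
```

```text
18.288620397994276
[0.1214, -0.0254, -0.1586, -0.0153, -0.0168, -2.4106]
```

Emit:
step_arm(
  steps=[
    [0,0,-0.02,0,0,0],
    [0,0,-0.06,0,0,0],
    [0,0,-0.11,0,0,0],
    [0,0,-0.16,0,0,0],
    [0.03,-0.006,-0.204,0,0,-0.8],
    [0.075,-0.015,-0.204,0,0,-1.6],
    [0.12,-0.025,-0.204,0,0,-2.4],
    [0.12,-0.025,-0.204,0,0,-2.4],
  ],
)

```text
time_s: 4.15
tcp_pos: [427.9, -189.2, 346.8]
tool_rot: [0.682, 0.731, 0.001, -0.001]
contact_force: [-0.1, -0.6, -3.5]
opening: 17.9
```

Run:
```python
from h import *
import cv2,time
st=ctrl.get_state();im=ctrl.get_image("wrist")[:,:,::-1].copy();cv2.imwrite("pics/w2.png",im)
print(st["time_s"],st["tcp_pos"],st["tool_rot"],st["opening"]);T=Tw(st);np.save("w2.npy",T)
def box(P):
    px=proj("wrist",P,T)
    print(np.round(px,1).tolist())
def obj(x,y,yaw,L): 
    return np.array(L)@R.from_euler("z",yaw,degrees=True).as_matrix().T+[x,y,0]
box(obj(431.9,-55.8,3.83,[(27,40,5.5),(27,-40,5.5),(-27,-40,5.5),(-27,40,5.5)]))
a=np.radians(35);u=np.array([np.cos(a),0,np.sin(a)])
box(obj(754,-152.7,-2.87,[np.array([-110,y,75])+x*u for x,y in((27,40),(27,-40),(-27,-40),(-27,40))]))
```

```text
4.15 [ 427.9349149  -189.24197675  346.79099825] [ 6.82123639e-01  7.31236440e-01  5.65545435e-04 -5.38149316e-04] 17.87668154698069
[[348.9, 75.6], [348.8, 132.6], [309.1, 132.3], [309.2, 75.2]]
[[515.0, 162.2], [504.1, 223.9], [465.1, 214.8], [475.0, 154.8]]
```

View pics/w2.png

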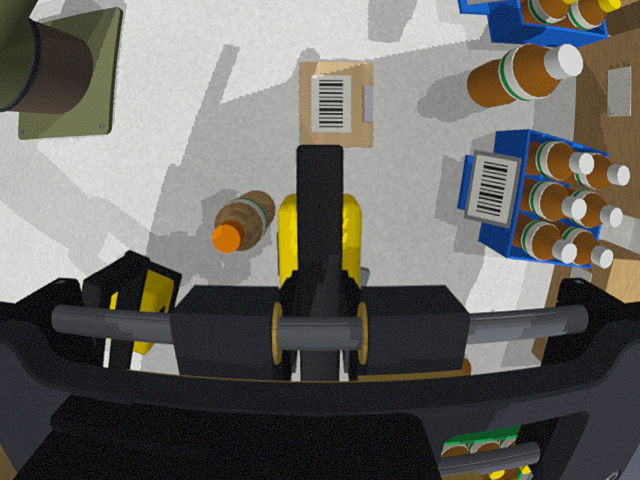

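Run:
```python
from h import *
import cv2
im=cv2.imread("pics/w2.png").astype(int);T=np.load("w2.npy")
def quad(x0,y0,x1,y1,th):
    c=im[y0:y1,x0:x1];m=((c.min(2)>th)&(c.max(2)-c.min(2)<22)).astype(np.uint8)
    m=cv2.morphologyEx(m,cv2.MORPH_CLOSE,np.ones((7,7)),borderType=cv2.BORDER_CONSTANT,borderValue=0)
    k=max(cv2.findContours(m,cv2.RETR_EXTERNAL,cv2.CHAIN_APPROX_NONE)[0],key=cv2.contourArea)
    q=cv2.approxPolyDP(cv2.convexHull(k),5,True)[:,0]+[x0,y0];print(q.tolist(),cv2.contourArea(k),im[y0:y1,x0:x1].min(2).max());return q
n=quad(304,66,362,142,165);b=quad(462,148,528,232,165)
out=cv2.resize(im.astype(np.uint8)[55:235,290:530],None,fx=3,fy=3,interpolation=cv2.INTER_CUBIC)
for q in(n,b):
    for p in q: cv2.circle(out,tuple(int(v) for v in (p-[290,55])*3+1),3,(0,0,255),-1)
cv2.imwrite("pics/w2c.png",out)
```

```text
[[312, 75], [349, 76], [349, 131], [312, 130]] 2026.0 222
[[469, 151]] 7.5 173
```

View pics/w2c.png

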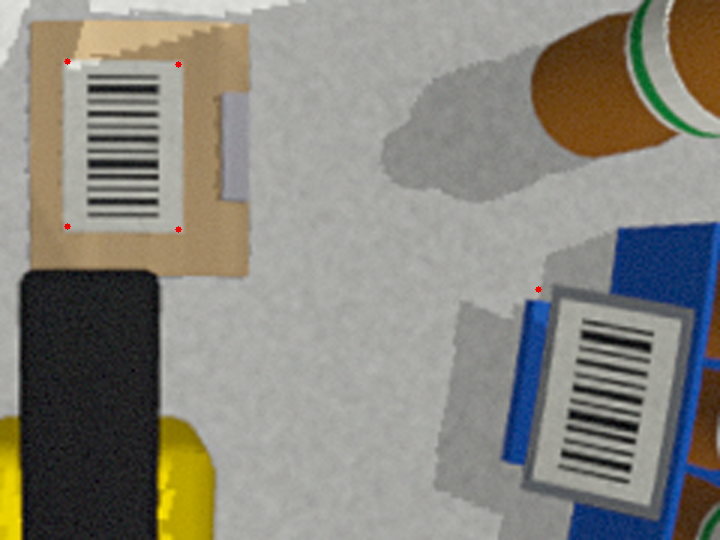

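Run:
```python
from h import *
T=np.load("w2.npy");f=lambda u,v:(290+u/3,55+v/3)
a=np.radians(35);u=np.array([np.cos(a),0,np.sin(a)])
n=fit([("wrist",(x,y,5.5),f(*p)) for x,y,p in[(-27,40,(63,61)),(27,40,(183,62)),(27,-40,(183,232)),(-27,-40,(64,231))]],[432,-56,.07],T)
fit([("wrist",np.array([-110,y,75])+x*u,f(*p)) for x,y,p in[(-27,40,(558,297)),(27,40,(683,314)),(27,-40,(656,508)),(-27,-40,(532,488))]],[754,-152,-.05],T)
pt=np.array([[71,9,-29],[71,-9,-29],[36,26,50],[36,-26,50]])
print("bar end/body px",np.round(proj("wrist",pt@T[:3,:3].T+T[:3,3],T),1).tolist())
```

```text
[434.7 -55.4] 4.09 res [[0.2, -0.2], [-0.1, -0.2], [-0.0, 0.1], [-0.0, 0.3]]
[ 758.  -147.1] -0.26 res [[0.3, 1.3], [-1.2, 1.4], [-0.6, -1.2], [1.6, -2.1]]
bar end/body px [[343.4, 143.9], [295.5, 143.9], [362.7, 204.7], [276.0, 204.7]]
```

Run:
```python
from h import *
st=ctrl.get_state()
print(delta(st,[433.8,-55.6,211.5],down(np.radians(4))))
```

```text
[0.1342, 0.0149, 0.1351, -0.003, -0.0068, -0.0214]
```

Emit:
step_arm(
  steps=[
    [0.04,0.005,0,0,0,0],
    [0.09,0.01,0,0,0,0],
    [0.134,0.015,0.03,0,0,0],
    [0.134,0.015,0.07,0,0,0],
    [0.134,0.015,0.11,0,0,0],
    [0.134,0.015,0.135,0,0,0],
    [0.134,0.015,0.135,0,0,0],
    [0.134,0.015,0.135,0,0,0],
  ],
)

```text
time_s: 5.2
tcp_pos: [434.7, -56.5, 213.1]
tool_rot: [0.683, 0.73, 0.001, 0.0]
contact_force: [0.8, -1.0, -3.7]
opening: 18.0
```

Run:
```python
from h import *
import cv2
st=ctrl.get_state();print(delta(st,[433.8,-55.6,211.5],down(np.radians(4))),st["contact_force"])
cv2.imwrite("pics/w3.png",ctrl.get_image("wrist")[:,:,::-1]);np.save("w3.npy",Tw(st))
s=ctrl.get_image("scene")[:,:,::-1];t=ctrl.get_image("top")[:,:,::-1];w=cv2.imread("pics/w3.png")
cv2.imwrite("pics/c3.png",np.hstack([cv2.resize(s[150:330,230:400],None,fx=2.3,fy=2.3)[:400,:390],cv2.resize(w,(400,300))[:400].copy() if 0 else np.vstack([cv2.resize(w[:360],(400,225)),np.zeros((175,400,3),np.uint8)])]))
```

```text
[0.001, -0.0008, 0.0016, 0.0134, 0.0, -0.0308] [ 0.8362429  -0.98397411 -3.72310742]
```

View pics/c3.png

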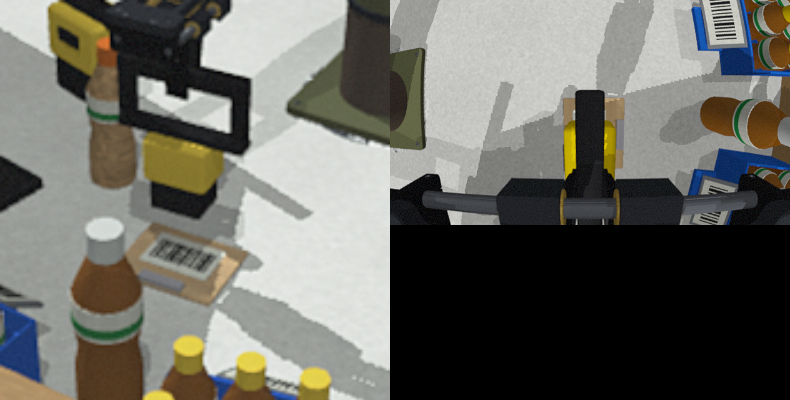

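Emit:
step_arm(
  steps=[
    [0.001,-0.001,0.0015,0,0,0],
    [0.001,-0.001,0.0015,0,0,0],
    [0.001,-0.001,0.0015,0,0,0],
    [0.001,-0.001,0.0015,0,0,0],
    [0.001,-0.001,0.0015,0,0,0],
    [0.001,-0.001,0.0015,0,0,0],
    [0.001,-0.001,0.0015,0,0,0],
    [0.001,-0.001,0.0015,0,0,0],
  ],
)

```text
time_s: 6.35
tcp_pos: [433.8, -55.3, 212.0]
tool_rot: [0.683, 0.73, 0.001, 0.001]
contact_force: [0.6, -0.4, -3.8]
opening: 17.9
```

Emit:
step_arm(
  steps=[
    [0,0,0,0,0,0],
    [0,0,0,0,0,0],
    [0,0,0,0,0,0],
    [0,0,0,0,0,0],
    [0,0,0,0,0,0],
    [0,0,0,0,0,0],
    [0,0,0,0,0,0],
    [0,0,0,0,0,0],
  ],
)

```text
time_s: 7.35
tcp_pos: [433.8, -55.3, 212.0]
tool_rot: [0.683, 0.73, 0.001, 0.001]
contact_force: [1.1, 0.6, -2.8]
opening: 17.6
```

Emit:
step_arm(
  steps=[
    [0,0,0,0,0,0],
    [0,0,0,0,0,0],
    [0,0,0,0,0,0],
    [0,0,0,0,0,0],
    [0,0,0,0,0,0],
    [0,0,0,0,0,0],
    [0,0,0,0,0,0],
    [0,0,0,0,0,0],
  ],
)

```text
time_s: 8.35
tcp_pos: [433.8, -55.3, 212.0]
tool_rot: [0.683, 0.73, 0.001, 0.001]
contact_force: [-0.7, 1.5, -3.8]
opening: 17.8
```

Run:
```python
from h import *
st=ctrl.get_state();print(delta(st,[433.8,-55.6,211.5],down(np.radians(4))))
# view pose for bin label: bin (754,-151) yaw -1.5 ; label at ~644,-148
print("view",delta(st,[560,-280,345],down(np.radians(0))))
```

```text
[-0.0003, -0.0, 0.0005, 0.0244, 0.0029, -0.0253]
view [-0.2327, 0.1112, -0.1326, 0.0245, 0.0021, 0.6414]
```

Emit:
step_arm(
  steps=[
    [0,0,-0.05,0,0,0],
    [0,0,-0.1,0,0,0],
    [-0.02,0.02,-0.15,0,0,0],
    [-0.06,0.05,-0.15,0,0,0.3],
    [-0.11,0.08,-0.15,0,0,0.64],
    [-0.16,0.115,-0.15,0,0,0.64],
    [-0.22,0.15,-0.15,0,0,0.64],
    [-0.22,0.15,-0.15,0,0,0.64],
  ],
)

```text
time_s: 9.35
tcp_pos: [598.8, -268.0, 359.0]
tool_rot: [0.708, 0.706, -0.0, -0.001]
contact_force: [-0.8, 0.9, -4.4]
opening: 18.1
```

Run:
```python
from h import *
import cv2
st=ctrl.get_state();im=ctrl.get_image("wrist")[:,:,::-1].copy();T=Tw(st);np.save("w4.npy",T);cv2.imwrite("pics/w4.png",im);print(st["tcp_pos"])
a=np.radians(35);u=np.array([np.cos(a),0,np.sin(a)])
L=np.array([np.array([-110,y,75])+x*u for x,y in((-27,40),(27,40),(27,-40),(-27,-40))])@R.from_euler("z",-1.5,degrees=True).as_matrix().T+[756,-150,0]
q=proj("wrist",L,T);c=q.mean(0);x0,y0=(c-[80,60]).astype(int);x0=max(x0,0);y0=max(y0,0);print(np.round(q,1).tolist(),x0,y0)
cv2.imwrite("pics/w4c.png",cv2.resize(im[y0:y0+120,x0:x0+160],None,fx=5,fy=5,interpolation=cv2.INTER_CUBIC))
```

```text
[ 598.82250473 -267.96928016  359.047498  ]
[[340.3, 77.5], [379.2, 74.6], [377.6, 140.7], [338.8, 139.8]] 278 48
```

View pics/w4c.png

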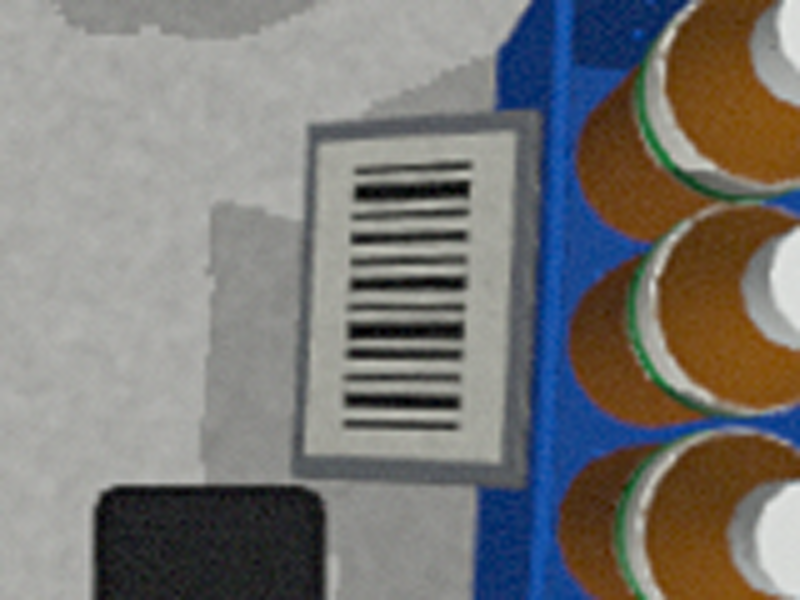

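Run:
```python
from h import *
T=np.load("w4.npy");f=lambda u,v:(278+u/5,48+v/5)
a=np.radians(35);u=np.array([np.cos(a),0,np.sin(a)])
b=fit([("wrist",np.array([-110,y,75])+x*u,f(*p)) for x,y,p in[(-27,40,(317,141)),(27,40,(518,130)),(27,-40,(502,466)),(-27,-40,(304,458))]],[754,-152,-.05],T)
for x,y,w in [(b[0],b[1],b[2]),(755,-150.5,b[2])]:
    Rz=R.from_euler("z",w).as_matrix();c=Rz@[-110,0,75]+[x,y,0];n=Rz@[-np.sin(a),0,np.cos(a)]
    ly=Rz@[0,1,0];lx=Rz@u
    rot=np.column_stack([ly,lx,-n]) # tool y= label x, tool z=-n, tool x = label y
    st=ctrl.get_state()
    for d in(130,70): 
        pos=c+n*(d+136.2);print(np.round(c,1),d,np.round(pos,1),delta(st,pos,rot),np.linalg.det(rot))
```

```text
[ 757.3 -151.6] -2.57 res [[0.6, 0.6], [-0.7, 0.6], [-0.3, -0.6], [0.4, -0.6]]
[ 647.4 -146.6   75. ] 130 [ 494.8 -139.8  293.1] [0.1268, -0.1039, 0.0671, -5.8386, -0.1374, 0.3915] 1.0000000000000007
[ 647.4 -146.6   75. ] 70 [ 529.2 -141.3  243.9] [0.1253, -0.0695, 0.1162, -5.8386, -0.1374, 0.3915] 1.0000000000000007
[ 645.1 -145.6   75. ] 130 [ 492.6 -138.7  293.1] [0.1279, -0.1062, 0.0671, -5.8386, -0.1374, 0.3915] 1.0000000000000007
[ 645.1 -145.6   75. ] 70 [ 527.  -140.3  243.9] [0.1263, -0.0718, 0.1162, -5.8386, -0.1374, 0.3915] 1.0000000000000007
```

Emit:
step_arm(
  steps=[
    [0.035,-0.03,0,-1,0,0.1],
    [0.07,-0.06,0.02,-2.4,-0.05,0.2],
    [0.1,-0.09,0.05,-4,-0.1,0.3],
    [0.1274,-0.105,0.067,-5.4,-0.14,0.39],
    [0.1274,-0.105,0.067,-5.84,-0.14,0.39],
    [0.1274,-0.105,0.067,-5.84,-0.14,0.39],
    [0.1267,-0.088,0.092,-5.84,-0.14,0.39],
    [0.1267,-0.088,0.092,-5.84,-0.14,0.39],
  ],
)

```text
time_s: 10.4
tcp_pos: [510.5, -139.2, 266.7]
tool_rot: [0.689, 0.66, 0.207, 0.215]
contact_force: [-0.5, 0.0, -3.8]
opening: 18.4
```

```bash
cat > aim.py <<'E'
from h import *
import cv2
a=np.radians(35);w=np.radians(-2.6);Rz=R.from_euler("z",w).as_matrix();c=np.array([646.3,-146.3,75]);n=Rz@[-np.sin(a),0,np.cos(a)]
rot=np.column_stack([Rz@[0,1,0],Rz@[np.cos(a),0,np.sin(a)],-n]);st=ctrl.get_state()
print(delta(st,c+n*206.2,rot),st["contact_force"],st["opening"])
E
cat > v5.py <<'E'
from aim import *
w5=ctrl.get_image("wrist")[:,:,::-1];s=ctrl.get_image("scene")[:,:,::-1];np.save("w5.npy",Tw(st));cv2.imwrite("pics/w5.png",w5);cv2.imwrite("pics/s5.png",s)
print(np.round(proj("wrist",np.array([c+x*rot[:,1]+y*rot[:,0] for x in(-27,27) for y in(-40,40)]),Tw(st)),1).tolist())
cv2.imwrite("pics/c5.png",np.hstack([cv2.resize(w5[40:280,200:440],(400,400)),cv2.resize(s[150:320,110:280],(400,400))]))
E
python3 v5.py
```

```text
[-0.001, 0.0015, 0.0288, -0.0402, -0.0214, 0.0114] [-0.5237812   0.00499912 -3.77492562] 18.35035060680009
[[297.5, 248.3], [296.8, 177.3], [345.2, 248.5], [346.3, 177.5]]
```

View pics/c5.png

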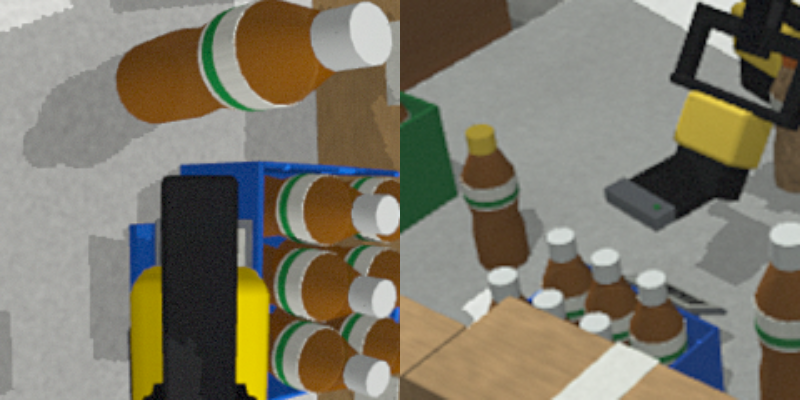

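Run:
```python
import cv2
im=cv2.imread("pics/w5.png")
for r in(180,183,186,190): print(r,im[r,340:360].tolist())
print(im[176:190:1,346].tolist()); print([im[r,347].tolist() for r in range(160,182,1)])
```

```text
180 [[31, 27, 26], [32, 32, 31], [84, 91, 89], [142, 151, 151], [162, 169, 171], [165, 173, 173], [163, 173, 175], [117, 114, 114], [102, 94, 91], [102, 96, 96], [112, 107, 105], [116, 77, 65], [125, 58, 24], [124, 56, 15], [139, 69, 30], [159, 78, 28], [172, 85, 25], [157, 77, 68], [52, 74, 121], [23, 67, 119]]
183 [[18, 17, 14], [31, 28, 35], [82, 92, 90], [148, 153, 155], [168, 178, 178], [168, 174, 172], [163, 173, 171], [116, 114, 112], [105, 98, 97], [98, 98, 96], [109, 109, 106], [115, 77, 65], [126, 60, 26], [120, 55, 8], [137, 62, 15], [162, 83, 32], [167, 84, 24], [162, 78, 25], [133, 58, 22], [137, 64, 21]]
186 [[28, 30, 26], [37, 32, 33], [86, 90, 90], [150, 157, 157], [166, 174, 172], [161, 172, 170], [160, 169, 167], [115, 113, 113], [102, 99, 97], [102, 102, 96], [106, 103, 101], [115, 84, 73], [122, 56, 18], [129, 62, 31], [141, 70, 29], [163, 78, 27], [167, 80, 19], [157, 82, 45], [81, 58, 73], [103, 58, 42]]
190 [[28, 19, 22], [30, 22, 27], [80, 84, 82], [138, 149, 146], [163, 171, 171], [161, 170, 170], [150, 157, 154], [113, 111, 104], [104, 100, 99], [104, 98, 96], [110, 98, 95], [115, 75, 60], [125, 59, 16], [127, 59, 14], [140, 64, 7], [162, 79, 21], [168, 86, 36], [130, 65, 47], [34, 44, 80], [8, 46, 81]]
[[105, 103, 99], [151, 155, 155], [160, 170, 171], [172, 179, 179], [163, 173, 175], [162, 172, 170], [164, 175, 172], [163, 173, 171], [163, 174, 172], [162, 171, 172], [160, 169, 167], [155, 164, 159], [149, 155, 155], [148, 155, 155]]
[[124, 62, 21], [118, 55, 2], [126, 59, 29], [126, 61, 21], [125, 59, 24], [126, 59, 29], [124, 56, 13], [128, 62, 31], [120, 54, 0], [127, 63, 20], [121, 51, 14], [111, 66, 49], [111, 111, 108], [107, 108, 103], [105, 101, 98], [104, 94, 92], [107, 100, 97], [107, 104, 100], [115, 116, 112], [115, 114, 111], [117, 114, 114], [107, 108, 107]]
```

Emit:
step_arm(
  steps=[
    [-0.001,0.0015,0.012,0,0,0],
    [-0.001,0.0015,0.024,0,0,0],
    [-0.001,0.0015,0.0288,0,0,0],
    [-0.001,0.0015,0.0288,0,0,0],
    [-0.001,0.0015,0.0288,0,0,0],
    [-0.001,0.0015,0.0288,0,0,0],
  ],
)

```text
time_s: 11.25
tcp_pos: [528.9, -141.7, 246.9]
tool_rot: [0.689, 0.659, 0.208, 0.218]
contact_force: [0.6, 1.2, -2.7]
opening: 17.8
```

```bash
python3 aim.py
```

```text
[0.0008, -0.0024, 0.002, 0.0063, -0.0009, 0.0141] [ 0.63898353  1.15072322 -2.74979806] 17.765328746556722
```

Emit:
step_arm(
  steps=[
    [0.001,-0.0024,0.002,0,0,0],
    [0.001,-0.0024,0.002,0,0,0],
    [0.001,-0.0024,0.002,0,0,0],
    [0.001,-0.0024,0.002,0,0,0],
    [0.001,-0.0024,0.002,0,0,0],
    [0.001,-0.0024,0.002,0,0,0],
    [0.001,-0.0024,0.002,0,0,0],
    [0.001,-0.0024,0.002,0,0,0],
  ],
)

```text
time_s: 12.25
tcp_pos: [528.2, -140.7, 243.9]
tool_rot: [0.689, 0.659, 0.208, 0.218]
contact_force: [-0.6, -0.4, -2.9]
opening: 18.0
```

Emit:
step_arm(
  steps=[
    [0,0,0,0,0,0],
    [0,0,0,0,0,0],
    [0,0,0,0,0,0],
    [0,0,0,0,0,0],
    [0,0,0,0,0,0],
    [0,0,0,0,0,0],
    [0,0,0,0,0,0],
    [0,0,0,0,0,0],
  ],
)

```text
time_s: 13.25
tcp_pos: [528.1, -140.7, 243.9]
tool_rot: [0.689, 0.659, 0.208, 0.218]
contact_force: [-0.2, 0.2, -3.4]
opening: 18.1
```

Emit:
step_arm(
  steps=[
    [0,0,0,0,0,0],
    [0,0,0,0,0,0],
    [0,0,0,0,0,0],
    [0,0,0,0,0,0],
    [0,0,0,0,0,0],
    [0,0,0,0,0,0],
    [0,0,0,0,0,0],
    [0,0,0,0,0,0],
  ],
)

```text
time_s: 14.25
tcp_pos: [528.1, -140.7, 243.9]
tool_rot: [0.689, 0.659, 0.208, 0.218]
contact_force: [0.0, -0.1, -3.9]
opening: 17.7
```

Run:
```python
from aim import *
h=np.array([461,380.]);y=np.radians(41.7);hx=np.array([np.cos(y),np.sin(y)])
print(st["time_s"],delta(st,[460,-140,340],down(np.radians(4))))
p=h-hx*190;print(p,hx)
```

```text
[-0.0002, 0.0, 0.0, 0.0063, -0.0006, 0.0142] [ 0.01081846 -0.08697735 -3.91700912] 17.696577711404778
14.25 [-0.0024, -0.0006, -0.1178, 5.8328, 0.3401, -1.0515]
[319.13874537 253.60623262] [0.74663818 0.66523035]
```

Now retreat along the tool axis and untilt.

Emit:
step_arm(
  steps=[
    [0,0,-0.04,0,0,0],
    [0,0,-0.08,0.5,0,0],
    [0,0,-0.118,1.8,0.1,-0.3],
    [0,0,-0.118,3.4,0.2,-0.6],
    [0,0,-0.118,5,0.3,-0.9],
    [0,0,-0.118,5.83,0.34,-1.05],
    [0,0,-0.118,5.83,0.34,-1.05],
  ],
)

```text
time_s: 15.12
tcp_pos: [462.0, -137.5, 340.1]
tool_rot: [0.682, 0.732, 0.001, 0.0]
contact_force: [0.5, 1.1, -3.0]
opening: 17.4
```

Run:
```python
from h import *
st=ctrl.get_state();y=np.radians(41.7)
print(st["tcp_pos"],delta(st,[500,180,345],down(y)), delta(st,[319,254,345],down(y)))
```

```text
[ 461.95844568 -137.49263291  340.10167173] [0.314, 0.0604, -0.0046, 0.0145, -0.002, -6.2755] [0.4006, -0.115, -0.0048, 0.0145, -0.002, -6.2755]
```

Emit:
step_arm(
  steps=[
    [0.05,-0.014,-0.005,0,0,-0.8],
    [0.1,-0.029,-0.005,0,0,-1.6],
    [0.15,-0.043,-0.005,0,0,-2.4],
    [0.2,-0.057,-0.005,0,0,-3.2],
    [0.25,-0.072,-0.005,0,0,-4],
    [0.3,-0.086,-0.005,0,0,-4.8],
    [0.35,-0.1,-0.005,0,0,-5.6],
    [0.4,-0.115,-0.005,0,0,-6.27],
  ],
)

```text
time_s: 16.12
tcp_pos: [318.1, 254.8, 345.6]
tool_rot: [0.409, 0.913, 0.003, 0.001]
contact_force: [0.1, -0.8, -3.5]
opening: 17.7
```

Emit:
step_arm(
  steps=[
    [0,0,0,0,0,0],
    [0,0,0,0,0,0],
  ],
)

```text
time_s: 16.38
tcp_pos: [317.9, 254.5, 345.9]
tool_rot: [0.409, 0.913, 0.004, 0.002]
contact_force: [0.2, -1.0, -3.4]
opening: 18.0
```

Run:
```python
from h import *
import cv2
st=ctrl.get_state();im=ctrl.get_image("wrist")[:,:,::-1].copy();T=Tw(st);np.save("w6.npy",T);cv2.imwrite("pics/w6.png",im);print(st["tcp_pos"],st["tool_rot"])
L=np.array([(-49,-35,238),(-49,35,238),(34,-35,220),(34,35,220),(60,60,12),(60,-60,12),(-60,60,12),(-60,-60,12)])@R.from_euler("z",41.7,degrees=True).as_matrix().T+[461,380,0]
q=proj("wrist",L,T);print(np.round(q,1).tolist())
for p in q: cv2.circle(im,tuple(int(v) for v in np.round(p)),1,(255,0,255),-1)
x0,y0=np.clip((q.min(0)-20).astype(int),0,None);x1,y1=np.minimum((q.max(0)+20).astype(int),[640,480]);k=min(800/(x1-x0),600/(y1-y0));print(x0,y0,x1,y1,k)
cv2.imwrite("pics/w6c.png",cv2.resize(im[y0:y1,x0:x1],None,fx=k,fy=k,interpolation=cv2.INTER_CUBIC))
```

```text
[317.92122123 254.45793801 345.85757678] [0.40862921 0.91269129 0.00359879 0.00195382]
[[483.2, 280.9], [492.0, 199.6], [548.4, 271.5], [558.0, 200.3], [490.0, 163.0], [483.9, 243.0], [412.3, 158.6], [408.6, 243.2]]
388 138 578 300 3.7037037037037037
```

View pics/w6c.png

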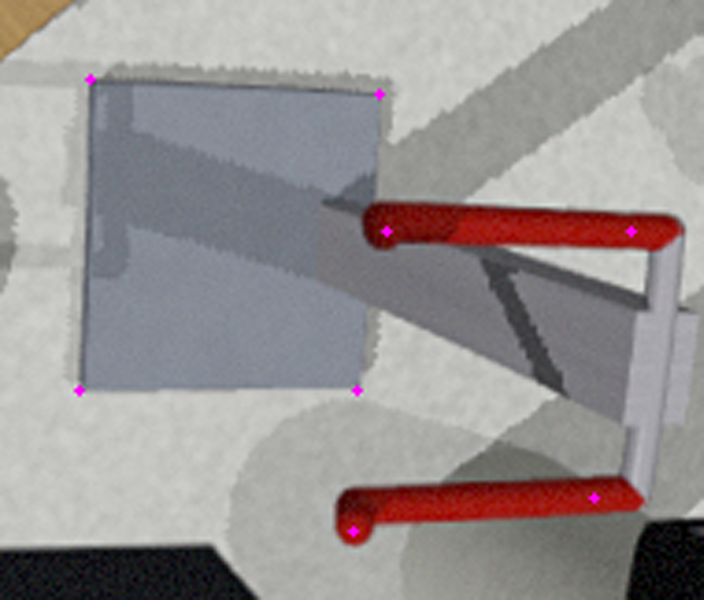

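```bash
cat > hk.py <<'E'
from h import *
y=np.radians(41.7);hx=np.array([np.cos(y),np.sin(y)]);h=np.array([461,380.])
st=ctrl.get_state()
for d,z in((-190,242),(-100,242),(-2,242),(-2,217)): print(d,z,delta(st,[*(h+hx*d),z],down(y)))
print(st["time_s"],st["contact_force"],st["opening"])
E
python3 hk.py
```

```text
-190 242 [-0.0008, -0.0005, 0.1039, 0.0749, 0.0054, -0.0025]
-100 242 [-0.0008, 0.0895, 0.1046, 0.0749, 0.0054, -0.0025]
-2 242 [-0.0008, 0.1875, 0.1053, 0.0749, 0.0054, -0.0025]
-2 217 [-0.0008, 0.1873, 0.1303, 0.0749, 0.0054, -0.0025]
16.425 [-0.09604584 -0.04070792 -3.19557652] 17.570809171617064
```

Emit:
step_arm(
  steps=[
    [-0.001,0,0.04,0.07,0,0],
    [-0.001,0,0.08,0.07,0,0],
    [-0.001,0,0.104,0.07,0,0],
    [-0.001,0.04,0.104,0.07,0,0],
    [-0.001,0.07,0.104,0.07,0,0],
    [-0.001,0.09,0.1045,0.07,0,0],
    [-0.001,0.09,0.1045,0.07,0,0],
  ],
)

```text
time_s: 17.3
tcp_pos: [388.3, 312.6, 241.8]
tool_rot: [0.411, 0.912, -0.0, 0.0]
contact_force: [-0.0, 0.1, -4.1]
opening: 17.6
```

```bash
python3 hk.py
```

```text
-190 242 [0.0016, -0.0909, -0.0002, 0.0016, 0.0056, -0.0328]
-100 242 [0.0019, -0.0009, -0.0002, 0.0016, 0.0056, -0.0328]
-2 242 [0.0023, 0.0971, -0.0001, 0.0016, 0.0056, -0.0328]
-2 217 [0.0023, 0.0971, 0.0249, 0.0016, 0.0056, -0.0328]
17.3 [-0.01030103  0.07749842 -4.10788178] 17.56319678129022
```

Emit:
step_arm(
  steps=[
    [0.0023,0.02,0,0,0,0],
    [0.0023,0.045,0,0,0,0],
    [0.0023,0.07,0,0,0,0],
    [0.0023,0.09,0,0,0,0],
    [0.0023,0.097,0,0,0,0],
    [0.0023,0.097,0,0,0,0],
    [0.0023,0.097,0,0,0,0],
  ],
)

```text
time_s: 18.18
tcp_pos: [459.0, 377.9, 241.9]
tool_rot: [0.411, 0.912, -0.0, 0.0]
contact_force: [-0.3, 0.9, -3.7]
opening: 17.8
```

Run:
```python
exec(open("hk.py").read())
import cv2
s=ctrl.get_image("scene")[:,:,::-1];t=ctrl.get_image("top")[:,:,::-1];w=ctrl.get_image("wrist")[:,:,::-1]
cv2.imwrite("pics/s7.png",s);cv2.imwrite("pics/t7.png",t);cv2.imwrite("pics/w7.png",w)
```

```text
-190 242 [-0.0005, -0.1871, -0.0, -0.0018, 0.006, -0.0372]
-100 242 [-0.0001, -0.0971, -0.0, -0.0018, 0.006, -0.0372]
-2 242 [0.0003, 0.0009, -0.0001, -0.0018, 0.006, -0.0372]
-2 217 [0.0003, 0.0009, 0.0249, -0.0018, 0.006, -0.0372]
18.175 [-0.25415439  0.94232669 -3.67399753] 17.81897996429529
```

Emit:
step_arm(
  steps=[
    [0,0.001,0.008,0,0,0],
    [0,0.001,0.015,0,0,0],
    [0,0.001,0.02,0,0,0],
    [0,0.001,0.023,0,0,0],
    [0,0.001,0.023,0,0,0],
  ],
)

```text
time_s: 18.95
tcp_pos: [459.7, 378.9, 218.6]
tool_rot: [0.411, 0.912, -0.0, 0.0]
contact_force: [-0.6, -0.4, -3.2]
opening: 17.7
```

Emit:
step_arm(
  steps=[
    [0,0,0.001,0,0,0],
    [0,0,0.0015,0,0,0],
    [0,0,0.002,0,0,0],
  ],
)

```text
time_s: 19.32
tcp_pos: [459.7, 378.9, 216.7]
tool_rot: [0.411, 0.912, -0.0, 0.0]
contact_force: [-0.5, -0.5, -4.0]
opening: 17.7
```

Emit:
step_arm(
  steps=[
    [0,0,0.0007,0,0,0],
    [0,0,0.0013,0,0,0],
    [0,0,0.0013,0,0,0],
  ],
)

```text
time_s: 19.7
tcp_pos: [459.9, 378.9, 216.2]
tool_rot: [0.411, 0.912, 0.0, 0.0]
contact_force: [-1.3, -2.4, -0.0]
opening: 17.7
```

Emit:
step_arm(
  steps=[
    [0,0,0,0,0,0],
    [0,0,0,0,0,0],
    [0,0,0,0,0,0],
    [0,0,0,0,0,0],
    [0,0,0,0,0,0],
  ],
  fingers=172,
)

```text
time_s: 20.32
tcp_pos: [459.9, 379.0, 216.1]
tool_rot: [0.411, 0.912, 0.0, 0.0]
contact_force: [-0.4, 0.4, -0.1]
opening: 31.2
```

Emit:
step_arm(
  steps=[
    [0,0,-0.01,0,0,0],
    [0,0,-0.025,0,0,0],
    [0,0,-0.045,0,0,0],
    [0,0,-0.08,0,0,0],
    [0,0,-0.13,0,0,0],
    [0,0,-0.18,0,0,0],
    [0,-0.04,-0.2,0,0,0],
    [0,-0.1,-0.2,0,0,0],
  ],
)

```text
time_s: 21.32
tcp_pos: [384.9, 312.7, 420.4]
tool_rot: [0.411, 0.912, 0.002, 0.002]
contact_force: [0.4, 0.7, 0.8]
opening: 30.7
```

Emit:
step_arm(
  steps=[
    [0,-0.05,0,0,0,0],
    [-0.05,-0.08,0,0,0,0],
    [-0.1,-0.08,0,0,0,0],
    [-0.15,-0.08,0,0,0,0],
    [-0.15,-0.08,0,0,0,0],
    [-0.15,-0.08,0,0,0,0],
    [-0.15,-0.08,0,0,0,0],
    [-0.15,-0.08,0,0,0,0],
  ],
)

```text
time_s: 22.32
tcp_pos: [424.0, 148.2, 420.6]
tool_rot: [0.41, 0.912, 0.003, 0.002]
contact_force: [-0.0, 0.3, 0.0]
opening: 31.1
```

Run:
```python
from h import *
import cv2
s=ctrl.get_image("scene")[:,:,::-1];t=ctrl.get_image("top")[:,:,::-1]
s0=cv2.imread("pics/scene0.png");cv2.imwrite("pics/s8.png",s);cv2.imwrite("pics/t8.png",t)
a=cv2.resize(s[215:365,440:560],(400,500),interpolation=cv2.INTER_CUBIC)
b=cv2.resize(t[195:345,130:250],(400,500),interpolation=cv2.INTER_CUBIC)
cv2.imwrite("pics/f8.png",np.hstack([a,b]));print(ctrl.get_state()["contact_force"])
```

```text
[-0.42363422 -0.38878303  0.40843799]
```

View pics/f8.png

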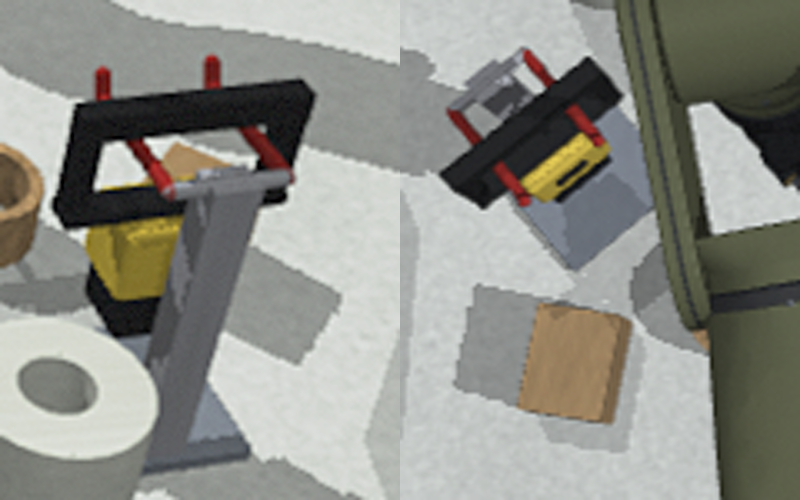

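Run:
```python
from cell import ctrl
import cv2,numpy as np
a=ctrl.get_image("scene")[:,:,::-1].astype(int)
for _ in range(4): b=ctrl.get_image("scene")[:,:,::-1].astype(int)
r=cv2.imread("pics/s8.png").astype(int)
print([int((abs(i-r).max(2)>40)[215:365,440:560].sum()) for i in(a,b)])
s0=cv2.imread("pics/scene0.png").astype(int);m=(abs(b-s0).max(2)>45)
for n,x0,y0,x1,y1 in[("small",135,203,165,268),("sauce",265,165,292,232),("large",258,245,295,335),("roll",415,310,488,420),("tape",408,255,455,296),("carton_s",473,258,495,300)]: print(n,round(m[y0:y1,x0:x1].mean(),3))
ctrl.hand_in()
```

```text
[0, 0]
small 0.0
sauce 0.022
large 0.0
roll 0.024
tape 0.203
carton_s 0.579
the job is handed in; nothing more can be done
```

The job is done and handed in at about 22.6 s of the 58 s allowed.

- **Reads:** I aimed the reader squarely at the clipboard label and then at the white-cap bin's sloping label. It was steady for more than 2 s at each. By my measurements it was within about 1 mm of 70 mm off the point I had worked out for each label. The two cameras differed by about 3 mm on where the clipboard label is and by about 3–6 mm on the bin. I aimed between the two estimates for the clipboard. For the bin I aimed close to the near wrist view, and a closer wrist view then matched to under 1 mm. No contact showed in the force readings I took.
- **Hanging:** The reader hangs by its handle on both prongs, window down. I placed it about 2 mm from mid-prong by my estimate. The wrist force went to zero as the prongs took its weight.
- **Last checks:** In repeated pictures over about 0.25 s the reader did not move, and the gripper was clear with no force on it.
- **Bystanders:** Comparing pictures before and after, the small and large bottles were unchanged, and the sauce bottle and paper roll almost so (about 2% of pixels).
    - That comparison failed for the tape roll (20% changed) and the small carton (58% changed). The hung reader now covers part of the carton's patch, and I believe the tape roll's patch changed because of the arm's new shadow.
    - I did not confirm those two any further, but no move went near them at their height.

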